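# Fit the bayonet filter to the desk dust extractor

### The arm

A 6-joint arm with a two-finger parallel gripper is mounted at the origin on the work surface. World frame = base frame: x ahead of the robot, y to its left, z up, the work surface at z = 0. Lengths are in m, angles in rad, forces in N, time in s.
With the tool pointing down it reaches from about 0.325 to 0.75 m from the base axis. Payload 7.6 kg.
Tool frame: the origin (TCP) lies at the very end of the fingers, on their centre line; the grasp point (between the pads) lies bot.hold_point_z behind it (bot.hold_point_z is the distance from the TCP to the grasp point, in m); x points along the fingers, y is the direction in which the jaws open and shut, and the axes are right-handed (so a half turn about x gives the same grasp; the last joint's range is limited). The gripper opens to 85 mm and grips with 20 to 120 N. Pads are 22 mm wide; open, the fingers measure 114 mm over their backs; the gripper's body (76 mm by 85 mm) begins 54 mm behind the grasp point. The pads swing forward as they close: fully open they stand 13 mm farther back than shut.
Start: joints at [1.061, 0.052, 1.401, -0, 1.689, -0.07], TCP at [0.224, 0.475, 0.199] pointing down, gripper open.
Joint ranges: [-2.9, 2.9], [-0.91, 2.17], [0.12, 2.37], [-1.06, 4.2], [0.26, 2.73], [-2.93, 2.93]. Speed limits (rad/s): [2.57, 2.57, 3.01, 3.14, 3.14, 3.14].

### API

Orientations are given as [roll, pitch, yaw] about the fixed x, y, z axes, in that order (R = Rz(yaw) Ry(pitch) Rx(roll)).
In Python, from workcell import bot, imaging gives the robot as it stands.
- The arm moves only by the tool send_rows, never from a script. Its argument "moves" is one flat list of numbers, 7 for each row, row after row: the shift along the tool's x, y, z in cm, then the turn, a rotation vector about the tool's x, y, z in degrees, then the finger opening in cm, from 0 to 8.54. A call has 1 to 20 rows; each row is the pose to reach, as a shift and turn from the pose measured when the call began, along the tool's axes at that moment; what a row does not reach only later rows make up. A row lasts 1/12 s, in which the tool goes at most 41.7 mm and 7.16 degrees, less where a joint would pass 70% of its speed; a pose out of reach is approached as far as the arm can. A call with a gripper value outside its range is refused whole. The fingers move at their own pace and stop on an object; "grip_force" is the grip in N (left out, the last holds). Time passes only in rows, so rows that repeat a pose let the fingers close. It gives the time, the measured TCP pose, the force and the opening at its end, in the units of the state.
- bot.read_state(): the state, without advancing time (a new reading comes with each control period).
- imaging.get_image(name): name is "side" or "top" or "wrist"; returns a dict with "img" (384x512x3 uint8, blue, green, red), "fx", "fy", "cx", "cy" (pixels), "T" (4x4, takes a point from camera to world coordinates); the wrist camera has in their place "tool_from_camera" (4x4, takes a point from camera to tool coordinates, whose origin is the TCP and whose axes are the tool frame's). Camera axes: x right, y down, z forward; pixel columns grow to the right and rows downward; lengths in m; the calibration is good to about 2 mm. A picture is of the moment at which its call begins: read the wrist's pose just before it. There is no depth.
- bot.close_job(): hands the job in, once; it reports no verdict.
The state is a dict: "clock": time; "q": joint angles; "joint_velocities": joint speeds; "tau": joint torques, N m; "eef_pos": TCP position; "ee_rot": TCP orientation; "ft_force": force on the tool from outside, world axes, zero at the start; "torque": the same for the moment, N m; "finger_gap": finger opening in m.
Only numpy, scipy, OpenCV 4.12 (cv2) and the standard library are available. Lean on these libraries where they do the work, as an engineer would, in place of code of your own. Each camera call takes 0.05 s, during which the arm holds its last target. There are 200 camera calls.

### The job

Push the swivel cover off the dust extractor's mouth, then take the filter from the cutting mat and fit it: lugs into the slots, press it down against the spring and turn it clockwise until it clicks home, and let go. Leave the model house, glue, jar and sanding block where they stand.

Things in the scene. Friction and masses are not known exactly. Their poses are not given: they have to be found in the camera images.
- extractor: Desk dust extractor for sanding: fixed grey box 160 x 160 mm, 80 mm high to the steel rim of the round mouth in the middle of its top. Origin: centre of its underside, straight below the mouth; z up; x points away from its front (black air grille). Left or right of the robot, turned up to 0.5 rad. The steel rim has a clear hole 66 mm across and a chamber 80 mm across below it.
- mouth (a point): Centre of the mouth, at the top of the steel rim, 80 mm above the table. Axes as extractor. Two entry slots for the filter's lugs cut the rim on opposite sides, on +x and -x, each 15 mm wide.
- notch (a point): Lug position when home: under the rim, 75 degrees clockwise (from above) of the +x slot, 36 mm from the mouth's axis; another opposite. From slot to notch the rim is a lip 10 mm deep; at the notch it is 5 mm deep, so the lug rises 5 mm; a firm stop follows. Counter-clockwise turning is blocked.
- plunger (a joint): Sprung steel plate inside the mouth. 0 = up, its top 21 mm below the rim's top; grows as it is pushed down, m, at most 0.022. It pushes back 0.6 N per mm: 6 N (0.010) with the filter home, 11 N (0.018) with the filter pushed right in.
- cover (a joint): Swivel cover of the mouth: aluminium disc 74 mm across, 4 mm thick, 1 to 5 mm above the rim, on an upright pivot. Radians: 0 = centred over the mouth (starts at 0 to 0.45); grows as it swings clockwise seen from above, out over the extractor's +y side; end stop 1.75. Above 1.3 it is clear of the filter's flange. It stays where it is left (stiff hinge, about 1 N at its post).
- cover_pivot (a point): Point on the cover's pivot axis, at +50 mm x, +50 mm y in the extractor's frame, on the cover's upper face, 85 mm above the table.
- cover_post (a point): Top of the upright steel post on the cover's free end, made to be pushed sideways: 12 mm diameter, 26 mm tall, 96 mm from the pivot (on the line from the pivot through the disc's centre). Its top is 111 mm above the table, the cover's upper face under it 85 mm.
- filter: Bayonet filter, about 160 g, 73 mm tall, standing upright on the mat. Origin: centre of its underside; z up; x along its bar and lugs. From below: white pleated nose 56 mm across (0 to 16 mm up); black neck 63 mm across (20 to 39 mm) with two lugs; round black flange 84 mm across (39 to 45 mm); bar handle on top. Fits either way round. Home, its origin is 49 mm above the table.
- filter_bar (a point): Middle of the top of the filter's aluminium bar handle: 60 mm long (along the filter's x), 16 mm thick (y), 45 to 73 mm above the underside. Axes as filter. The flange round the bar's foot is free to press on.
- filter_lug (a point): Centre of the lug on the filter's +x side, 32 mm from its axis, 23 mm above its underside; another opposite. Each is 11 mm wide, 20 to 26 mm up, and reaches 38 mm from the axis. In the slots on the spring alone, the flange stands 15 mm above the rim and cannot turn; pushed in until flange meets rim, the lugs pass 3 mm under the lip; home, the gap is 8 mm, with 4 degrees of play.
- glue: Bystander: white glue bottle, 40 mm diameter, 95 mm tall, upright on the mat. Origin: centre of its underside.
- jar: Bystander: small glass jar with a white cap, 48 mm diameter, 55 mm tall, upright on the mat. Origin: centre of its underside.
- house: Bystander: light plywood model house, base 75 x 110 mm, ridge about 80 mm high. Origin: centre of its underside; ridge along its y.
- block: Bystander: cork sanding block 55 x 80 mm, 26 mm high. Origin: centre of its underside.
Not all that is in view belongs to the job. What is meant by the filter is not red, and is the smaller of those in its own colour. Several things have the shape of the extractor; the one meant has the colours described above.

How it is judged:
By the outcome, as a careful person would: the job done as asked, in the order asked, and still so for the second after the job is handed in, with the robot touching nothing.
It also fails if it takes over 72 s, if anything falls off the work surface, if the arm or the gripper's body presses on something with over 40 N, if the wrist force passes 120 N, or if a joint passes its speed limit or range.

## Working session

There is one attempt and no reset: what is moved stays moved. The work goes in short steps, Python scripts to look and compute and a tool call to move; the robot and the scene stay as the last step left them, time stands still between calls to the robot, and variables do not carry over. Pictures are saved under pics/ and viewed, about 8 in all and at most 12, crops included, and the job is handed in when it is done.

Besides the shell and the picture viewer there is one more tool, called after "Request:" by a JSON object that holds its "op" and its "data", one argument or row to a line. send_rows: Moves the arm, as the interface text tells. Its arguments: {"type":"object","properties":{"moves":{"type":"array","items":{"type":"number"}},"grip_force":{"type":"number"}},"required":["moves"]}

```bash
mkdir -p pics; ls; cat > h.py <<'E'
import numpy as np, cv2
from scipy.spatial.transform import Rotation as R
from workcell import bot, imaging
def tool():
    s=bot.read_state(); T=np.eye(4); T[:3,:3]=R.from_euler('xyz',s['ee_rot']).as_matrix(); T[:3,3]=s['eef_pos']; return T
def grab(name,fn=None):
    T=tool(); d=imaging.get_image(name)
    d['T']=T@d['tool_from_camera'] if name=='wrist' else np.array(d['T'])
    if fn: cv2.imwrite('pics/'+fn,d['img'])
    np.savez(''+name+'.npz',**{k:d[k] for k in('img','fx','fy','cx','cy','T')}); return d
def load(name): return np.load(''+name+'.npz')
def ray(d,u,v,z):
    T=d['T']; r=T[:3,:3]@np.array([(u-d['cx'])/d['fx'],(v-d['cy'])/d['fy'],1]); o=T[:3,3]
    return o+r*(z-o[2])/r[2]
def proj(d,p):
    c=np.linalg.inv(d['T'])@np.append(p,1); return np.array([d['fx']*c[0]/c[2]+d['cx'],d['fy']*c[1]/c[2]+d['cy']])
E
python3 - <<'E'
from h import *
a=grab('top','top.png');b=grab('side','side.png')
print(bot.read_state(),bot.hold_point_z)
for d in(a,b):print(np.round(d['T'],3),d['fx'])
E
```

```text
pics
{'clock': 0.1, 'q': array([ 1.06068660e+00,  5.27819295e-02,  1.40163030e+00, -1.57295129e-05,
        1.68862865e+00, -7.03192021e-02]), 'joint_velocities': array([-0.00070744,  0.00013977, -0.0029777 ,  0.00283131, -0.00201077,
       -0.00045783]), 'tau': array([ 9.58105666e-04, -3.82577991e+01, -3.60989356e+01, -1.11387246e-04,
        4.73223350e-03,  3.58019619e-06]), 'eef_pos': array([0.2233519 , 0.47475959, 0.19794884]), 'ee_rot': array([-1.63032824,  1.56934801, -2.0701206 ]), 'ft_force': array([ 0.0014711 , -0.00900666, -0.58506304]), 'torque': array([-0.03449008, -0.00170053, -0.07054407]), 'finger_gap': 0.08523409099089037} 0.0187
[[-0.008 -0.995  0.097  0.39 ]
 [-0.999  0.004 -0.037 -0.017]
 [ 0.036 -0.097 -0.995  1.024]
 [ 0.     0.     0.     1.   ]] 356.1442897179569
[[ 0.756 -0.413  0.507 -0.029]
 [-0.654 -0.494  0.573 -0.61 ]
 [ 0.014 -0.765 -0.644  0.716]
 [ 0.     0.     0.     1.   ]] 378.5722081027911
```

View pics/top.png

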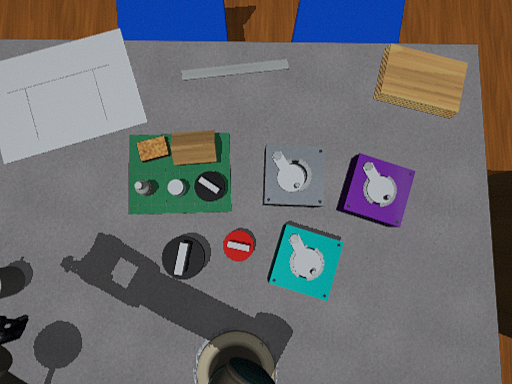

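View pics/side.png

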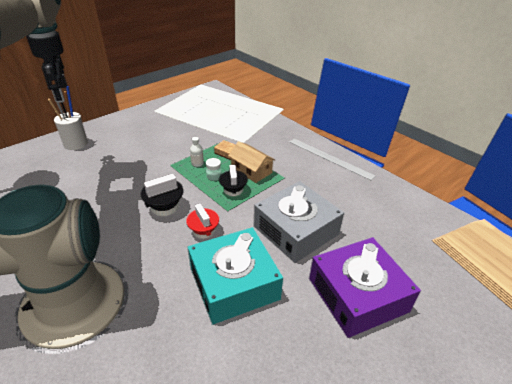

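```bash
python3 - <<'E'
from h import *
a=load('top')['img'];b=load('side')['img']
r=lambda im,x,y,w,h,W,H:cv2.resize(im[y:y+h,x:x+w],(W,H),interpolation=cv2.INTER_CUBIC)
o=np.vstack([np.hstack([r(a,258,136,75,75,400,400),r(b,245,175,100,100,400,400)]),r(a,180,155,60,30*1,400,200).repeat(1,0) if 0 else np.hstack([r(a,185,165,50,50,200,200),r(b,205,155,50,50,200,200),np.zeros((200,400,3),np.uint8)])])
cv2.imwrite('pics/c1.png',o)
E
```

```text
(no output)
```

View pics/c1.png

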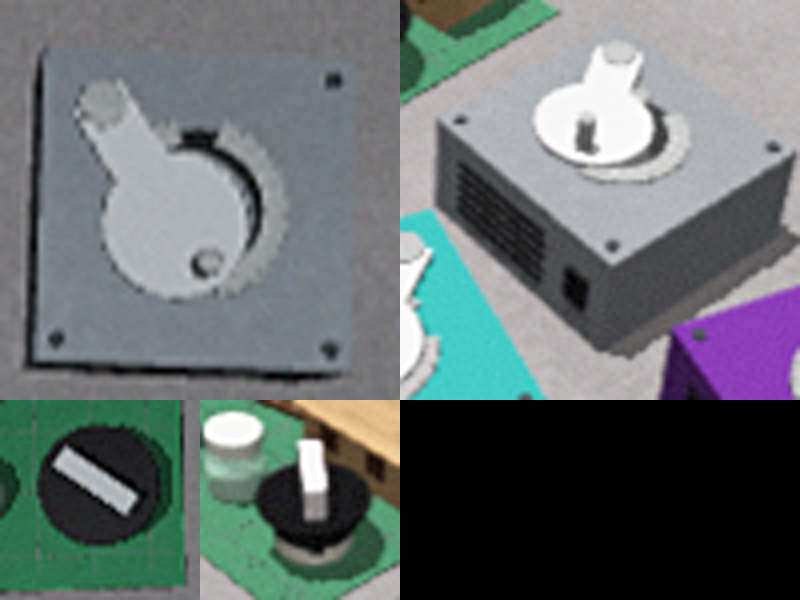

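```bash
python3 - <<'E'
from h import *
d=load('top')
c=lambda x,y,z:ray(d,258+x/5.333,136+y/5.333,z)
A,B,C=c(333,80,.08),c(57,338,.08),c(330,350,.08)
print('screws',A,B,C,'ctr',(A+B)/2,'yaw',np.arctan2(*(A-C)[[1,0]]), np.arctan2(*(B-C)[[1,0]])-np.pi/2)
P,Q=c(103,103,.085),c(209,258,.111)
print('pivot',P,'post',Q,np.linalg.norm((P-Q)[:2]))
f=lambda x,y,z:ray(d,185+x/4,165+y/4,z)
print('flange',f(100,85,.045))
a,b=f(58,55,.073),f(133,106,.073)
print('bar',(a+b)/2,a-b,np.arctan2(*(a-b)[[1,0]]))
T=tool();print(T.round(3))
for n,u,v in(('glue',145,187),('jar',176,187),('house',193,147),('block',152,149)):print(n,ray(d,u,v,.05))
E
```

```text
screws [ 0.59358828 -0.23150073  0.08      ] [ 0.46264336 -0.08927122  0.08      ] [ 0.45594255 -0.2264473   0.08      ] ctr [ 0.52811582 -0.16038597  0.08      ] yaw -0.036696789114302075 -0.04880938305053473
pivot [ 0.5807314  -0.11344525  0.085     ] post [ 0.49892904 -0.16143723  0.111     ] 0.09484121015030461
flange [0.5023782  0.06968529 0.045     ]
bar [0.50223091 0.07023244 0.073     ] [0.0345297  0.05015973 0.        ] 0.9679015900927024
[[-0.001  0.426  0.905  0.223]
 [-0.001  0.905 -0.426  0.475]
 [-1.    -0.001 -0.     0.198]
 [ 0.     0.     0.     1.   ]]
glue [0.50036762 0.24552089 0.05      ]
jar [0.50006824 0.16173432 0.05      ]
house [0.6112343 0.1165771 0.05     ]
block [0.6055678  0.22876465 0.05      ]
```

```bash
cat >> h.py <<'E'
def go(*tg):
    T=tool()
    for x,y,z,az in tg:
        a=np.radians(az); yv=np.array([np.cos(a),np.sin(a),0]); xv=np.array([0,0,-1.]); Rt=np.c_[xv,yv,np.cross(xv,yv)]
        s=T[:3,:3].T@(np.array([x,y,z])-T[:3,3])*100
        w=R.from_matrix(T[:3,:3].T@Rt).as_rotvec(degrees=True)
        print(np.round(s,2),np.round(w,1))
E
python3 -c "
from h import *
go((.499,-.195,.198,0),(.499,-.195,.095,0))"
```

```text
[  0.06 -48.87  53.46] [64.8  0.   0.1]
[ 10.36 -48.85  53.46] [64.8  0.   0.1]
```

Request:
{"op": "send_rows", "data": {
  "moves": [0,-48.9,53.5,64.8,0,0,0,0,-48.9,53.5,64.8,0,0,0,0,-48.9,53.5,64.8,0,0,0,0,-48.9,53.5,64.8,0,0,0,0,-48.9,53.5,64.8,0,0,0,0,-48.9,53.5,64.8,0,0,0,0,-48.9,53.5,64.8,0,0,0,0,-48.9,53.5,64.8,0,0,0,0,-48.9,53.5,64.8,0,0,0,0,-48.9,53.5,64.8,0,0,0,0,-48.9,53.5,64.8,0,0,0,0,-48.9,53.5,64.8,0,0,0,0,-48.9,53.5,64.8,0,0,0,0,-48.9,53.5,64.8,0,0,0,0,-48.9,53.5,64.8,0,0,0,0,-48.9,53.5,64.8,0,0,0,0,-48.9,53.5,64.8,0,0,0,0,-48.9,53.5,64.8,0,0,0,0,-48.9,53.5,64.8,0,0,0,0,-48.9,53.5,64.8,0,0,0]
}}

```text
clock: 1.77
eef_pos: [0.4989, -0.1959, 0.1976]
ee_rot: [-1.516, 1.568, -3.088]
ft_force: [-0.5, -0.5, -0.1]
finger_gap: 0.0003
```

```bash
python3 -c "
from h import *
d=grab('wrist','w1.png');print(tool().round(3), d['fx'],d['T'].round(3))
for p in((.499,-.161,.111),(.580,-.112,.085),(.528,-.160,.08)):print(proj(d,np.array(p)))
go((.499,-.195,.198,0),(.499,-.195,.095,0))"
```

```text
[[-0.002  1.    -0.     0.499]
 [-0.    -0.    -1.    -0.195]
 [-1.    -0.002  0.     0.198]
 [ 0.     0.     0.     1.   ]] 300.2478631316978 [[ 1.    -0.002 -0.003  0.5  ]
 [-0.002 -0.947 -0.323 -0.113]
 [-0.002  0.323 -0.947  0.373]
 [ 0.     0.     0.     1.   ]]
[256.56491889 147.22939977]
[346.04531184  87.94987605]
[286.47952519 140.35477301]
[ 0.    0.01 -0.  ] [-0.   0.   0.1]
[ 1.03e+01  2.00e-02 -1.00e-02] [-0.   0.   0.1]
```

View pics/w1.png

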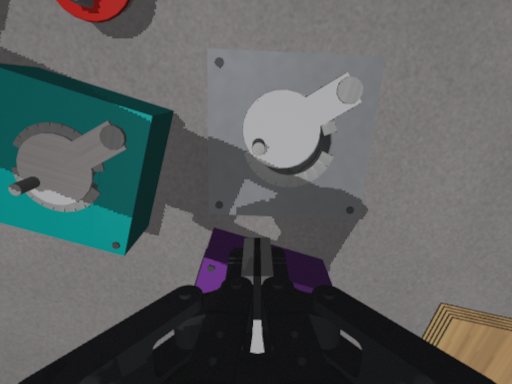

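```bash
python3 -c "
from h import *
for b in np.radians(np.linspace(-150,-229,14)):
    p=np.array([.581+.096*np.cos(b),-.112+.096*np.sin(b)-.016])
    s=p-[.499,-.195]; print(np.degrees(b).round(),p.round(3),'toolshift cm y %.1f z %.1f'%(s[0]*100,-s[1]*100))
"
```

```text
-150.0 [ 0.498 -0.176] toolshift cm y -0.1 z -1.9
-156.0 [ 0.493 -0.167] toolshift cm y -0.6 z -2.8
-162.0 [ 0.49  -0.157] toolshift cm y -0.9 z -3.8
-168.0 [ 0.487 -0.148] toolshift cm y -1.2 z -4.7
-174.0 [ 0.485 -0.138] toolshift cm y -1.4 z -5.7
-180.0 [ 0.485 -0.127] toolshift cm y -1.4 z -6.8
-186.0 [ 0.486 -0.117] toolshift cm y -1.3 z -7.8
-193.0 [ 0.487 -0.107] toolshift cm y -1.2 z -8.8
-199.0 [ 0.49  -0.097] toolshift cm y -0.9 z -9.8
-205.0 [ 0.494 -0.088] toolshift cm y -0.5 z -10.7
-211.0 [ 0.499 -0.079] toolshift cm y -0.0 z -11.6
-217.0 [ 0.504 -0.07 ] toolshift cm y 0.5 z -12.5
-223.0 [ 0.511 -0.063] toolshift cm y 1.2 z -13.2
-229.0 [ 0.518 -0.056] toolshift cm y 1.9 z -13.9
```

Request:
{"op": "send_rows", "data": {
  "moves": [3.5,0,0,0,0,0,0,7,0,0,0,0,0,0,9,0,0,0,0,0,0,10.3,0,0,0,0,0,0,10.3,0,0,0,0,0,0,10.3,0,0,0,0,0,0]
}}

```text
clock: 2.32
eef_pos: [0.4985, -0.1939, 0.0953]
ee_rot: [-1.566, 1.569, -3.136]
ft_force: [0.4, 0.3, 0.1]
finger_gap: 0.0002
```

Request:
{"op": "send_rows", "data": {
  "moves": [0,0,-1.0,0,0,0,0,0,-0.1,-1.9,0,0,0,0,0,-0.6,-2.8,0,0,0,0,0,-0.9,-3.8,0,0,0,0,0,-1.2,-4.7,0,0,0,0,0,-1.4,-5.7,0,0,0,0,0,-1.4,-6.8,0,0,0,0,0,-1.3,-7.8,0,0,0,0,0,-1.2,-8.8,0,0,0,0,0,-0.9,-9.8,0,0,0,0,0,-0.5,-10.7,0,0,0,0,0,0,-11.6,0,0,0,0,0,0.5,-12.5,0,0,0,0,0,1.2,-13.2,0,0,0,0,0,1.9,-13.9,0,0,0,0,0,1.9,-13.9,0,0,0,0,0,1.9,-13.9,0,0,0,0]
}}

```text
clock: 3.73
eef_pos: [0.5177, -0.0547, 0.095]
ee_rot: [-1.532, 1.568, -3.101]
ft_force: [0.0, -0.9, -0.3]
finger_gap: -0.0
```

```bash
python3 -c "
from h import *
print(bot.read_state()['ft_force'])
a=grab('top');b=grab('side')
r=lambda im,x,y,w,h,W,H:cv2.resize(im[y:y+h,x:x+w],(W,H),interpolation=cv2.INTER_CUBIC)
cv2.imwrite('pics/c2.png',np.hstack([r(a['img'],228,126,110,110,400,400),r(b['img'],225,130,120,120,400,400)]))
T=tool(); x,y,z=T[:3,3]
go((x-.01,y-.03,.095,0),(x-.03,y-.06,.25,0))"
```

```text
[ 0.00222215 -0.85966254 -0.31560909]
[ 0.01 -1.    3.  ] [0.1 0.  0.2]
[-15.49  -3.05   6.  ] [0.1 0.  0.2]
```

View pics/c2.png

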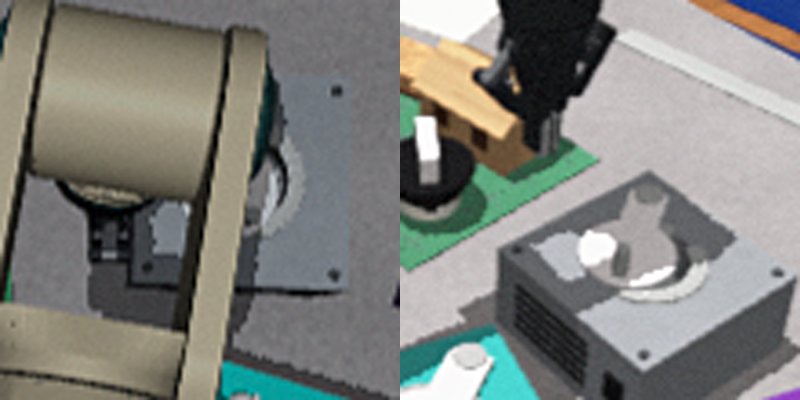

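```bash
python3 -c "
from h import *
d=load('side')
for p in((.518,-.055,.095),(.5,-.161,.111),(.5,-.161,.085),(.528,-.160,.08),(.582,-.112,.085)):
  q=proj(d,np.array(p));print(p,q,(q-[225,130])/.3+[400,0])"
```

```text
(0.518, -0.055, 0.095) [266.06975533 184.18615809] [536.89918444 180.62052697]
(0.5, -0.161, 0.111) [290.62257776 203.03121653] [618.74192588 243.43738844]
(0.5, -0.161, 0.085) [289.74372973 210.94309471] [615.81243243 269.81031569]
(0.528, -0.16, 0.08) [297.14089758 207.33388026] [640.46965861 257.77960086]
(0.582, -0.112, 0.085) [298.30323428 187.78831195] [644.34411427 192.6277065 ]
```

Request:
{"op": "send_rows", "data": {
  "moves": [0,-1,3,0,0,0,0,-8,-2,4.5,0,0,0,0,-13,-3,7.5,0,0,0,0,-15,-4,10,0,0,0,0,-15,-4,12,0,0,0,0,-15,-4,14,0,0,0,0,-15,-4,14,0,0,0,0,-15,-4,14,0,0,0,0]
}}

```text
clock: 4.5
eef_pos: [0.4774, -0.1969, 0.2458]
ee_rot: [-1.221, 1.569, -2.795]
ft_force: [-0.4, 0.4, -0.6]
finger_gap: 0.0002
```

```bash
python3 -c "
from h import *
d=grab('wrist','w2.png');print(tool()[:3,3].round(3))
for p in((.499,-.161,.111),(.580,-.112,.085),(.528,-.160,.08)):print(proj(d,np.array(p)))
"
```

```text
[ 0.477 -0.196  0.245]
[277.53108367 137.6692361 ]
[353.61847637  87.01072833]
[301.614144   132.49548112]
```

View pics/w2.png

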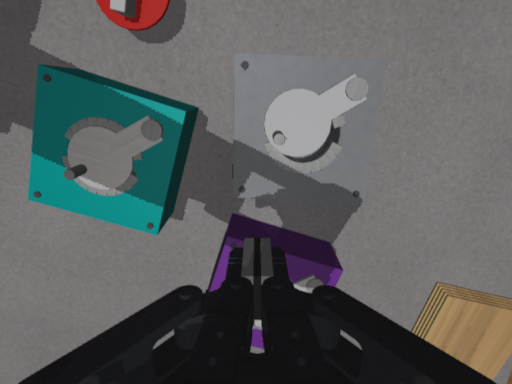

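```bash
python3 -c "
from h import *
d=load('wrist');T=tool()
for p in((0,0,0),(0,0,-.011),(0,0,.011),(-.015,0,-.011),(-.0187,0,-.011),(0,.008,0)):print(p,proj(d,(T@np.append(p,1))[:3]))
a=cv2.imread('pics/w1.png')[180:330,190:320];b=cv2.imread('pics/w2.png')[180:330,190:320]
cv2.imwrite('pics/c3.png',cv2.resize(np.clip(np.hstack([a,b])*1.6,0,255).astype(np.uint8),(780,450),interpolation=cv2.INTER_CUBIC))
"
```

```text
(0, 0, 0) [256.12144442 223.57785508]
(0, 0, -0.011) [256.06209195 207.664159  ]
(0, 0, 0.011) [256.17864644 238.91496831]
(-0.015, 0, -0.011) [256.04772221 217.2571096 ]
(-0.0187, 0, -0.011) [256.04381221 219.86734718]
(0, 0.008, 0) [268.57509163 223.53826185]
```

View pics/c3.png

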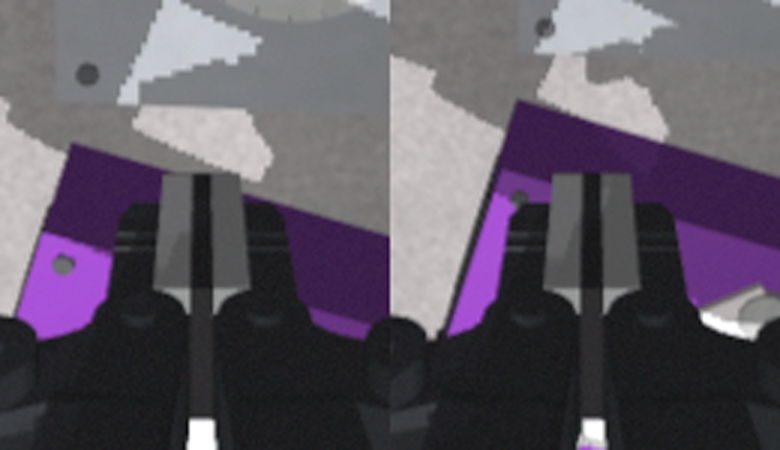

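```bash
python3 -c "
from h import *
go((.485,-.205,.11,0),(.485,-.205,.082,0))"
```

```text
[13.47  0.81  0.94] [-0.  -0.   0.2]
[16.27  0.82  0.94] [-0.  -0.   0.2]
```

Request:
{"op": "send_rows", "data": {
  "moves": [4,0.8,0.9,0,0,0,0,8,0.8,0.9,0,0,0,0,11,0.8,0.9,0,0,0,0,13.5,0.8,0.9,0,0,0,0,15,0.8,0.9,0,0,0,0,16.3,0.8,0.9,0,0,0,0,16.3,0.8,0.9,0,0,0,0,16.3,0.8,0.9,0,0,0,0]
}}

```text
clock: 5.22
eef_pos: [0.4843, -0.2033, 0.0807]
ee_rot: [-1.885, 1.565, 2.828]
ft_force: [1.0, -1.3, 0.6]
finger_gap: -0.0001
```

Request:
{"op": "send_rows", "data": {
  "moves": [0.1,0,0,0,0,0,0,0.2,0,0,0,0,0,0,0.3,0,0,0,0,0,0,0.3,0,0,0,0,0,0]
}}

```text
clock: 5.55
eef_pos: [0.4845, -0.2033, 0.0782]
ee_rot: [-1.869, 1.566, 2.844]
ft_force: [-0.7, 0.0, -0.5]
finger_gap: 0.0002
```

```bash
python3 -c "
from h import *
print(tool()[:3,3],bot.read_state()['ft_force'])
b=grab('side');d=grab('wrist')
r=lambda im,x,y,w,h,W,H:cv2.resize(im[y:y+h,x:x+w],(W,H),interpolation=cv2.INTER_CUBIC)
cv2.imwrite('pics/c4.png',np.hstack([r(b['img'],240,150,110,110,400,400),r(d['img'],156,80,200,200,400,400)]))"
```

```text
[ 0.48445702 -0.20329888  0.07815044] [-0.67669938  0.01738781 -0.52946319]
```

View pics/c4.png

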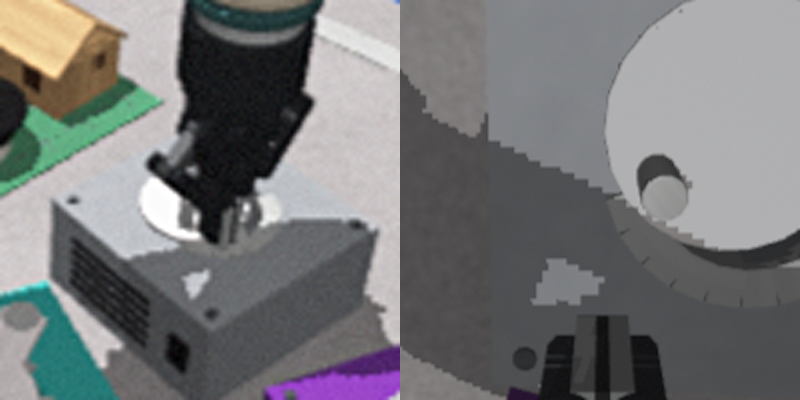

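Request:
{"op": "send_rows", "data": {
  "moves": [0.2,0,0,0,0,0,0,0.4,0,0,0,0,0,0,0.6,0,0,0,0,0,0,0.6,0,0,0,0,0,0]
}}

```text
clock: 5.98
eef_pos: [0.484, -0.2032, 0.0714]
ee_rot: [-1.893, 1.564, 2.82]
ft_force: [0.2, 0.8, -0.1]
finger_gap: -0.0
```

Request:
{"op": "send_rows", "data": {
  "moves": [0.2,0,0,0,0,0,0,0.4,0,0,0,0,0,0,0.5,0,0,0,0,0,0,0.5,0,0,0,0,0,0]
}}

```text
clock: 6.32
eef_pos: [0.4838, -0.2031, 0.066]
ee_rot: [-1.912, 1.564, 2.801]
ft_force: [0.2, -0.3, 0.2]
finger_gap: -0.0003
```

Request:
{"op": "send_rows", "data": {
  "moves": [0.1,0,0,0,0,0,0,0.2,0,0,0,0,0,0,0.3,0,0,0,0,0,0,0.3,0,0,0,0,0,0]
}}

```text
clock: 6.65
eef_pos: [0.4837, -0.2031, 0.0628]
ee_rot: [-1.911, 1.564, 2.802]
ft_force: [-0.4, 1.2, 0.6]
finger_gap: -0.0001
```

Request:
{"op": "send_rows", "data": {
  "moves": [0.1,0,0,0,0,0,0,0.2,0,0,0,0,0,0,0.3,0,0,0,0,0,0,0.3,0,0,0,0,0,0]
}}

```text
clock: 6.98
eef_pos: [0.4835, -0.203, 0.0595]
ee_rot: [-1.924, 1.563, 2.789]
ft_force: [-0.3, -0.1, -1.2]
finger_gap: -0.0
```

Request:
{"op": "send_rows", "data": {
  "moves": [0.1,0,0,0,0,0,0,0.2,0,0,0,0,0,0,0.3,0,0,0,0,0,0,0.3,0,0,0,0,0,0]
}}

```text
clock: 7.32
eef_pos: [0.4834, -0.2029, 0.0562]
ee_rot: [-1.932, 1.563, 2.781]
ft_force: [0.1, 0.7, -0.3]
finger_gap: -0.0001
```

```bash
python3 -c "
from h import *
d=load('side')
for z in(.078,.09,.1,.11,.12):print(z,proj(d,np.array((.4845,-.2033,z))), (proj(d,np.array((.4845,-.2033,z)))-[240,150])/.275)
w=load('wrist');print('wrist post',ray(w,288,179,.111),'pred',proj(w,np.array((.5,-.161,.111))))
b=grab('side');
r=lambda im,x,y,w,h,W,H:cv2.resize(im[y:y+h,x:x+w],(W,H),interpolation=cv2.INTER_CUBIC)
cv2.imwrite('pics/c5.png',r(b['img'],250,160,90,90,600,600))"
```

```text
0.078 [297.59107662 225.14055458] [209.42209681 273.23838029]
0.09 [298.07273155 221.535652  ] [211.17356926 260.12964362]
0.1 [298.48049853 218.48375699] [212.65635829 249.03184359]
0.11 [298.89420809 215.38738532] [214.16075668 237.77231025]
0.12 [299.31399108 212.24555759] [215.68724029 226.34748213]
wrist post [ 0.50034336 -0.16240817  0.111     ] pred [287.39489526 176.24510406]
```

View pics/c5.png

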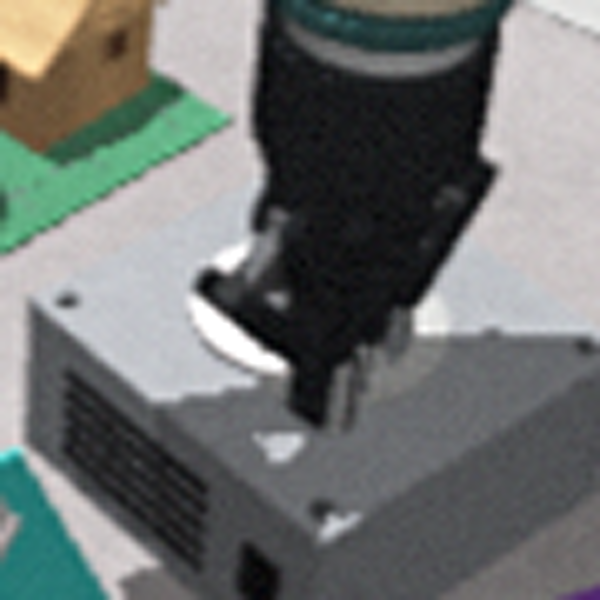

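Request:
{"op": "send_rows", "data": {
  "moves": [0.1,0,0,0,0,0,0,0.2,0,0,0,0,0,0,0.2,0,0,0,0,0,0]
}}

```text
clock: 7.62
eef_pos: [0.4833, -0.2029, 0.0541]
ee_rot: [-1.936, 1.562, 2.776]
ft_force: [-0.6, -0.2, 0.0]
finger_gap: 0.0003
```

Request:
{"op": "send_rows", "data": {
  "moves": [0.1,0,0,0,0,0,0,0.2,0,0,0,0,0,0,0.2,0,0,0,0,0,0]
}}

```text
clock: 7.87
eef_pos: [0.4831, -0.2028, 0.0518]
ee_rot: [-1.934, 1.562, 2.778]
ft_force: [-0.3, 0.2, -0.1]
finger_gap: 0.0002
```

Request:
{"op": "send_rows", "data": {
  "moves": [0.1,0,0,0,0,0,0,0.2,0,0,0,0,0,0,0.2,0,0,0,0,0,0]
}}

```text
clock: 8.12
eef_pos: [0.483, -0.2027, 0.0495]
ee_rot: [-1.94, 1.562, 2.772]
ft_force: [-0.9, 0.1, -1.0]
finger_gap: 0.0001
```

Request:
{"op": "send_rows", "data": {
  "moves": [0.1,0,0,0,0,0,0,0.2,0,0,0,0,0,0,0.2,0,0,0,0,0,0]
}}

```text
clock: 8.37
eef_pos: [0.4828, -0.2026, 0.0472]
ee_rot: [-1.949, 1.561, 2.763]
ft_force: [-0.1, -0.4, -0.1]
finger_gap: 0.0003
```

Request:
{"op": "send_rows", "data": {
  "moves": [0.1,0,0,0,0,0,0,0.2,0,0,0,0,0,0,0.2,0,0,0,0,0,0]
}}

```text
clock: 8.62
eef_pos: [0.4829, -0.2027, 0.0455]
ee_rot: [-1.945, 1.561, 2.768]
ft_force: [-1.1, 1.1, 2.7]
finger_gap: -0.0001
```

Request:
{"op": "send_rows", "data": {
  "moves": [0.1,0,0,0,0,0,0,0.2,0,0,0,0,0,0,0.2,0,0,0,0,0,0]
}}

```text
clock: 8.87
eef_pos: [0.483, -0.2027, 0.0454]
ee_rot: [-1.931, 1.562, 2.782]
ft_force: [-6.5, 3.8, 13.9]
finger_gap: 0.0
```

Request:
{"op": "send_rows", "data": {
  "moves": [0.1,0,0,0,0,0,0,0.2,0,0,0,0,0,0,0.2,0,0,0,0,0,0]
}}

```text
clock: 9.12
eef_pos: [0.4833, -0.2029, 0.0454]
ee_rot: [-1.906, 1.563, 2.807]
ft_force: [-7.4, 2.5, 14.2]
finger_gap: -0.0001
```

```bash
sed -i 's/np.array(\[x,y,z\])-T/np.array([x,y,z-.0345])-T/' h.py; python3 -c "
from h import *
t=[(.499,-.198,.093,0)]
for b in np.radians(np.linspace(-148,-231,16)): t.append((.582+.096*np.cos(b),-.112+.096*np.sin(b)-.015,.093,0))
go(*t)
"
```

```text
[-1.32  1.56 -0.49] [ 0.  -0.1  0.4]
[-1.31  1.72 -2.5 ] [ 0.  -0.1  0.4]
[-1.31  1.27 -3.31] [ 0.  -0.1  0.4]
[-1.3   0.9  -4.16] [ 0.  -0.1  0.4]
[-1.3   0.61 -5.04] [ 0.  -0.1  0.4]
[-1.3   0.41 -5.94] [ 0.  -0.1  0.4]
[-1.29  0.29 -6.86] [ 0.  -0.1  0.4]
[-1.29  0.27 -7.79] [ 0.  -0.1  0.4]
[-1.29  0.33 -8.71] [ 0.  -0.1  0.4]
[-1.29  0.49 -9.63] [ 0.  -0.1  0.4]
[ -1.29   0.73 -10.52] [ 0.  -0.1  0.4]
[ -1.29   1.05 -11.39] [ 0.  -0.1  0.4]
[ -1.29   1.46 -12.22] [ 0.  -0.1  0.4]
[ -1.29   1.95 -13.01] [ 0.  -0.1  0.4]
[ -1.29   2.51 -13.75] [ 0.  -0.1  0.4]
[ -1.29   3.14 -14.43] [ 0.  -0.1  0.4]
[ -1.3    3.83 -15.05] [ 0.  -0.1  0.4]
```

Request:
{"op": "send_rows", "data": {
  "moves": [-1.5,0,0,0,0,0.4,0,-1.3,1.6,-0.5,0,0,0.4,0,-1.3,1.7,-1.5,0,0,0.4,0,-1.3,1.7,-2.5,0,0,0.4,0,-1.3,1.3,-3.3,0,0,0.4,0,-1.3,0.9,-4.2,0,0,0.4,0,-1.3,0.6,-5,0,0,0.4,0,-1.3,0.4,-5.9,0,0,0.4,0,-1.3,0.3,-6.9,0,0,0.4,0,-1.3,0.3,-7.8,0,0,0.4,0,-1.3,0.3,-8.7,0,0,0.4,0,-1.3,0.5,-9.6,0,0,0.4,0,-1.3,0.7,-10.5,0,0,0.4,0,-1.3,1.1,-11.4,0,0,0.4,0,-1.3,1.5,-12.2,0,0,0.4,0,-1.3,2,-13,0,0,0.4,0,-1.3,2.5,-13.8,0,0,0.4,0,-1.3,3.1,-14.4,0,0,0.4,0,-1.3,3.8,-15,0,0,0.4,0,-1.3,3.8,-15,0,0,0.4,0]
}}

```text
clock: 10.78
eef_pos: [0.5225, -0.0518, 0.0586]
ee_rot: [3.112, 1.568, 1.543]
ft_force: [-0.2, 0.5, 0.8]
finger_gap: 0.0001
```

```bash
python3 -c "
from h import *
print(bot.read_state()['ft_force'])
T=tool(); x,y,z=T[:3,3]
go((x-.005,y-.03,.093,0),(x-.01,y-.03,.2,0),(.502,.02,.21,-34.5))"
```

```text
[-0.20892251  0.46515647  0.77467356]
[-0.  -0.5  3. ] [ 0.1 -0.2 -0. ]
[-10.7   -1.     2.97] [ 0.1 -0.2 -0. ]
[-11.67  -2.04  -7.22] [34.6 -0.2  0. ]
```

Request:
{"op": "send_rows", "data": {
  "moves": [0,-0.5,3,0,0,0,0,-4,-1,6,0,0,0,0,-8,-1,10,0,0,0,0,-12,-1,13,0,0,0,0,-15,-1,14.5,0,0,0,4,-15,-1,14.5,0,0,0,4,-15,-1,14.5,0,0,0,4,-15,-1,14.5,0,0,0,4]
}}

```text
clock: 11.45
eef_pos: [0.513, -0.1979, 0.2089]
ee_rot: [2.584, 1.567, 1.014]
ft_force: [-1.0, -0.1, -0.7]
finger_gap: 0.0402
```

```bash
python3 -c "
from h import *
d=grab('wrist','w3.png');np.savez('w3.npz',**dict(np.load('wrist.npz')))
print(tool()[:3,3])
for p in((.528,-.160,.08),):print(proj(d,np.array(p)))
go((.468,.02,.215,-34.5))"
```

```text
[ 0.51245914 -0.19700131  0.20722985]
[271.02554144 137.03166855]
[  2.77  -4.42 -21.69] [34.6 -0.2  0.1]
```

Request:
{"op": "send_rows", "data": {
  "moves": [2.7,-4.4,-21.7,34.6,0,0,4,2.7,-4.4,-21.7,34.6,0,0,4,2.7,-4.4,-21.7,34.6,0,0,4,2.7,-4.4,-21.7,34.6,0,0,4,2.7,-4.4,-21.7,34.6,0,0,4,2.7,-4.4,-21.7,34.6,0,0,4,2.7,-4.4,-21.7,34.6,0,0,4,2.7,-4.4,-21.7,34.6,0,0,4]
}}

```text
clock: 12.17
eef_pos: [0.4669, 0.022, 0.1793]
ee_rot: [-1.762, 1.565, 2.352]
ft_force: [-0.5, 0.5, -0.5]
finger_gap: 0.0396
```

```bash
python3 -c "
from h import *
d=grab('wrist','w4.png');print(tool()[:3,3],bot.read_state()['ee_rot'])
q=proj(d,np.array((.502,.07,.073)));print(q)
w=cv2.imread('pics/w3.png')
u,v=[int(max(0,k)) for k in q-75]
c=lambda im,u,v:cv2.resize(im[v:v+150,u:u+150],(400,400),interpolation=cv2.INTER_CUBIC)
print(u,v)
o=np.hstack([c(w,196,62),c(d['img'],u,v)]);o=cv2.convertScaleAbs(o,alpha=1.4)
cv2.imwrite('pics/c6.png',o)"
```

```text
[0.46736234 0.02088012 0.17973988] [-1.82787604  1.56540528  2.28450292]
[258.99351237 117.10203783]
183 42
```

View pics/c6.png

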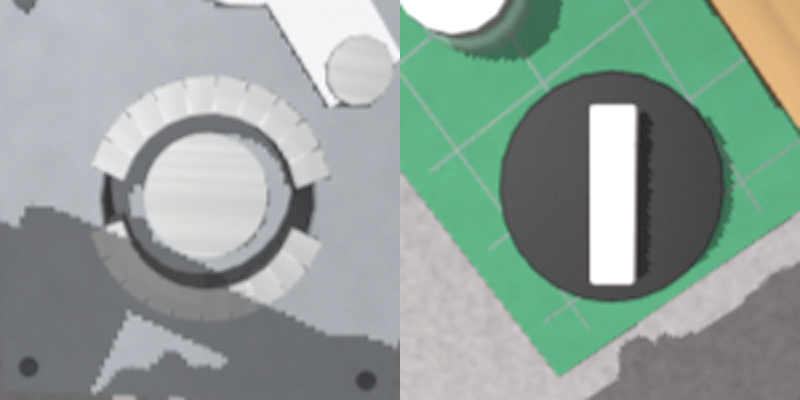

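```bash
python3 -c "
from h import *
d=load('w3');k=lambda d,x,y,z,u,v:ray(d,u+x/2.6667,v+y/2.6667,z)
for n,x,y in(('rim',211,198),('hole',207,199),('slots',209,203),('mid',209,201),):print(n,k(d,x,y,.08,196,62))
S1,S2=k(d,28,367,.08,196,62),k(d,366,380,.08,196,62);m=(S1+S2)/2;v=S2-S1;v/=np.linalg.norm(v);n=np.array([-v[1],v[0],0]);print('screw yaw',np.degrees(np.arctan2(v[1],v[0])),m+n*.0685)
a,b=k(d,109,200,.08,196,62),k(d,309,209,.08,196,62);print('slot yaw',np.degrees(np.arctan2(*(b-a)[[1,0]])))
print('pivot',k(d,360,70,.089,196,62))
f=load('wrist')
print('flange',k(f,612-400,187,.046,183,42)); a,b=k(f,212,103,.074,183,42),k(f,212,284,.074,183,42)
print('bar',(a+b)/2,np.linalg.norm(a-b),np.degrees(np.arctan2(*(a-b)[[1,0]])))
T=tool();print('yaz',np.degrees(np.arctan2(T[1,1],T[0,1])),T[:3,0])
go((.502,.07,.11,-34.5),(.504,.068,.11,-34.5))
"
```

```text
rim [ 0.53211309 -0.15922116  0.08      ]
hole [ 0.53061005 -0.15959465  0.08      ]
slots [ 0.53139223 -0.16109809  0.08      ]
mid [ 0.53137865 -0.16034613  0.08      ]
screw yaw -2.429771290226936 [ 0.53089068 -0.16148261  0.08      ]
slot yaw -2.618991124717789
pivot [ 0.58266124 -0.11366471  0.089     ]
flange [0.50637081 0.07014718 0.046     ]
bar [0.50534178 0.06925825 0.074     ] 0.05983871324905101 56.01308130135982
yaz -34.377836827752176 [-0.00352918  0.00407529 -0.99998547]
[10.43  0.14 -6.  ] [ 0.1 -0.1  0.3]
[10.43  0.42 -5.94] [ 0.1 -0.1  0.3]
```

```bash
python3 -c "
from h import *
go((.505,.0695,.11,-34),(.505,.0695,.051,-34))
"
```

```text
[10.43  0.42 -6.12] [-0.4 -0.1  0.3]
[16.33  0.45 -6.12] [-0.4 -0.1  0.3]
```

Request:
{"op": "send_rows", "data": {
  "moves": [3,0.4,-3,0,0,0.3,4,6,0.4,-6.1,-0.4,0,0.3,4,9,0.4,-6.1,-0.4,0,0.3,4,11,0.4,-6.1,-0.4,0,0.3,4,13,0.4,-6.1,-0.4,0,0.3,4,15,0.4,-6.1,-0.4,0,0.3,4,16.1,0.4,-6.1,-0.4,0,0.3,4,16.3,0.4,-6.1,-0.4,0,0.3,4,16.3,0.4,-6.1,-0.4,0,0.3,4],
  "grip_force": 60
}}

```text
clock: 12.97
eef_pos: [0.5044, 0.069, 0.0164]
ee_rot: [-2.132, 1.57, 1.987]
ft_force: [0.0, -0.2, 1.2]
finger_gap: 0.0402
```

Request:
{"op": "send_rows", "data": {
  "moves": [0,0,0,0,0,0,1,0,0,0,0,0,0,1,0,0,0,0,0,0,1,0,0,0,0,0,0,1,0,0,0,0,0,0,1,0,0,0,0,0,0,1],
  "grip_force": 60
}}

```text
clock: 13.47
eef_pos: [0.505, 0.069, 0.0175]
ee_rot: [2.705, 1.569, 0.54]
ft_force: [-1.2, -0.7, 5.3]
finger_gap: 0.0151
```

```bash
python3 -c "
from h import *
T=tool();print(T[:3,3],'yaz',np.degrees(np.arctan2(T[1,1],T[0,1])),bot.read_state()['ft_force'],bot.read_state()['finger_gap'])
x,y,z=T[:3,3]
go((x,y,.16,-34),(.531,-.160,.16,-92.5))
"
```

```text
[0.50503851 0.06899838 0.01753602] yaz -34.01799210994045 [-1.20971277 -0.7401948   5.32246511] 0.0150507303711683
[-1.08e+01  1.00e-02 -2.00e-02] [-0.  -0.1 -0. ]
[-10.81  14.97  17.51] [58.5 -0.1  0. ]
```

Request:
{"op": "send_rows", "data": {
  "moves": [-2,0,0,0,0,0,1,-5,0,0,0,0,0,1,-9,0,0,0,0,0,1,-13,0,0,0,0,0,1,-14.5,0,0,0,0,0,1,-14.5,0,0,0,0,0,1,-14.5,5,6,20,0,0,1,-14.5,10,12,40,0,0,1,-14.5,15,17.5,58.5,0,0,1,-14.5,15,17.5,58.5,0,0,1,-14.5,15,17.5,58.5,0,0,1,-14.5,15,17.5,58.5,0,0,1,-14.5,15,17.5,58.5,0,0,1,-14.5,15,17.5,58.5,0,0,1,-14.5,15,17.5,58.5,0,0,1,-14.5,15,17.5,58.5,0,0,1,-14.5,15,17.5,58.5,0,0,1]
}}

```text
clock: 14.88
eef_pos: [0.5309, -0.1596, 0.1613]
ee_rot: [-1.439, 1.569, 1.662]
ft_force: [-0.8, 0.4, -1.5]
finger_gap: 0.0151
```

```bash
python3 -c "
from h import *
T=tool();print(T[:3,3],'yaz',np.degrees(np.arctan2(T[1,1],T[0,1])),bot.read_state()['ft_force'],bot.read_state()['finger_gap'])
d=grab('wrist','w5.png');s=grab('side')
print(proj(d,T[:3,3]+[0,0,.027]), proj(d,np.array((.527,-.033,.111))))
x=s['img'][130:250,225:345]
w=d['img'][92:384,110:402]
cv2.imwrite('pics/c7.png',np.hstack([cv2.resize(w,(400,400),interpolation=cv2.INTER_CUBIC),cv2.resize(x,(400,400),interpolation=cv2.INTER_CUBIC)]))
go((.531,-.160,.195,-92.5),(.531,-.160,.13,-92.5))
"
```

```text
[ 0.5308981  -0.15963301  0.16127216] yaz -92.29794267812028 [-0.8316307   0.39032614 -1.46254807] 0.01511876295415924
[256.36558134 248.24118435] [100.44287144 210.5373098 ]
[0.14 0.03 0.01] [ 0.1 -0.   0.1]
[6.64 0.04 0.02] [ 0.1 -0.   0.1]
```

View pics/c7.png

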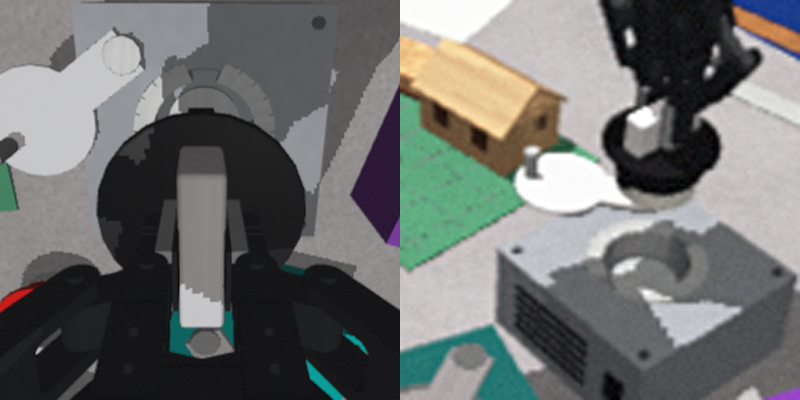

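```bash
python3 -c "
from h import *
d=load('wrist');T=tool()
for z in(.215,.218,.221):
  a,b=[ray(d,110+202*.73,92+v*.73,z) for v in(175,327)]
  print(z,(T[:3,:3].T@((a+b)/2-T[:3,3])).round(4),np.linalg.norm(a-b))
a,b=[ray(d,110+u*.73,92+205*.73,.190) for u in(97,306)];print(np.linalg.norm(a-b),(T[:3,:3].T@((a+b)/2-T[:3,3])).round(4))
a=ray(d,110+202*.73,92+112*.73,.190);print((T[:3,:3].T@(a-T[:3,3])).round(4))
"
```

```text
0.215 [-0.0531  0.0005  0.0016] 0.06120801402833344
0.218 [-0.0561  0.0005 -0.0005] 0.05969382554749259
0.221 [-0.0591  0.0005 -0.0026] 0.05817963706665152
0.08316662361524561 [-0.0281  0.0003 -0.0048]
[-0.028   0.0005 -0.0431]
```

Request:
{"op": "send_rows", "data": {
  "moves": [3,0,0,0.1,0,0,1,5.5,0,0,0.1,0,0,1,7,0,0,0.1,0,0,1,7.6,0,0,0.1,0,0,1,7.6,0,0,0.1,0,0,1,7.6,0,0,0.1,0,0,1]
}}

```text
clock: 15.48
eef_pos: [0.5316, -0.1596, 0.0868]
ee_rot: [-2.707, 1.569, 0.393]
ft_force: [0.2, 0.1, -1.0]
finger_gap: 0.0148
```

Request:
{"op": "send_rows", "data": {
  "moves": [0.3,0,0,0,0,0,1,0.6,0,0,0,0,0,1,0.9,0,0,0,0,0,1,1.2,0,0,0,0,0,1,1.4,0,0,0,0,0,1,1.4,0,0,0,0,0,1]
}}

```text
clock: 15.98
eef_pos: [0.5314, -0.1601, 0.0727]
ee_rot: [3.058, 1.57, -0.126]
ft_force: [-1.6, -1.5, -0.9]
finger_gap: 0.015
```

Request:
{"op": "send_rows", "data": {
  "moves": [0.3,0,0,0,0,0,1,0.6,0,0,0,0,0,1,0.9,0,0,0,0,0,1,1.2,0,0,0,0,0,1,1.4,0,0,0,0,0,1,1.6,0,0,0,0,0,1,1.6,0,0,0,0,0,1],
  "grip_force": 80
}}

```text
clock: 16.57
eef_pos: [0.5314, -0.1603, 0.0578]
ee_rot: [2.721, 1.569, -0.463]
ft_force: [-7.9, -0.1, 9.4]
finger_gap: 0.0146
```

```bash
python3 -c "
from h import *
T=tool();s=bot.read_state();print(T[:3,3],'yaz',np.degrees(np.arctan2(T[1,1],T[0,1])),s['ft_force'],s['torque'],s['q'])"
```

```text
[ 0.53143305 -0.16033775  0.05784503] yaz -92.41448235534043 [-7.93205589 -0.13628137  9.41962912] [-0.10602666  1.11645214  0.03564577] [-3.59443009e-01  2.25050020e-01  1.49659127e+00 -1.87271494e-04
  1.41817033e+00  1.25352169e+00]
```

Request:
{"op": "send_rows", "data": {
  "moves": [0.2,0,0.1,0,0,0,1,0.2,0,0.1,5,0,0,1,0.2,0,0.1,10,0,0,1,0.2,0,0.1,15,0,0,1,0.2,0,0.1,20,0,0,1,0.2,0,0.1,25,0,0,1,0.2,0,0.1,30,0,0,1,0.2,0,0.1,30,0,0,1]
}}

```text
clock: 17.23
eef_pos: [0.5318, -0.1607, 0.0576]
ee_rot: [-2.942, 1.565, -0.371]
ft_force: [-0.8, -0.5, 8.1]
finger_gap: 0.0145
```

```bash
python3 -c "
from h import *
T=tool();s=bot.read_state();print(T[:3,3],'yaz',np.degrees(np.arctan2(T[1,1],T[0,1])),s['ft_force'],s['torque'],T[:3,1:].round(2))"
```

```text
[ 0.53179108 -0.16070864  0.05755726] yaz -122.67430132609822 [-0.82196023 -0.47456813  8.10932975] [-0.13801613  0.32871028 -0.04537142] [[-0.54 -0.84  0.53]
 [-0.84  0.54 -0.16]
 [-0.   -0.01  0.06]]
```

Request:
{"op": "send_rows", "data": {
  "moves": [0.1,0,0,5,0,0,1,0.1,0,0,10,0,0,1,0.1,0,0,15,0,0,1,0.1,0,0,20,0,0,1,0.1,0,0,25,0,0,1,0.1,0,0,30,0,0,1,0.1,0,0,35,0,0,1,0.1,0,0,40,0,0,1,0.1,0,0,43,0,0,1,0.1,0,0,46,0,0,1,0.1,0,0,46,0,0,1]
}}

```text
clock: 18.15
eef_pos: [0.5323, -0.1607, 0.0577]
ee_rot: [-2.127, 1.563, -0.361]
ft_force: [-3.0, 0.7, 7.8]
finger_gap: 0.0144
```

```bash
python3 -c "
from h import *
T=tool();s=bot.read_state();print(T[:3,3],'yaz',np.degrees(np.arctan2(T[1,1],T[0,1])),s['ft_force'],s['torque'],s['q'][5])"
```

```text
[ 0.53232925 -0.16073074  0.05769764] yaz -168.80546133834525 [-3.03451424  0.67389583  7.78024563] [0.02859653 0.84385059 0.03185903] 2.586589736586175
```

Request:
{"op": "send_rows", "data": {
  "moves": [0.1,0,0,2,0,0,1,0.1,0,0,3,0,0,1,0.1,0,0,3,0,0,1]
}}

```text
clock: 18.4
eef_pos: [0.5314, -0.1607, 0.0575]
ee_rot: [-2.268, 1.566, -0.554]
ft_force: [-10.4, -0.0, 10.2]
finger_gap: 0.0142
```

```bash
python3 -c "
from h import *
T=tool();s=bot.read_state();print(T[:3,3],'yaz',np.degrees(np.arctan2(T[1,1],T[0,1])),s['ft_force'],s['torque'],s['q'][5])"
```

```text
[ 0.53137768 -0.16073802  0.05753478] yaz -171.8083492252657 [-10.40754389  -0.03454149  10.24130793] [0.07557127 2.07533279 0.51216599] 2.639080505735047
```

Request:
{"op": "send_rows", "data": {
  "moves": [-0.2,0,0,-1,0,0,1,-0.4,0,0,-1.5,0,0,1,-0.6,0,0,-1.5,0,0,1,-0.8,0,0,-1.5,0,0,1,-0.8,0,0,-1.5,0,0,1]
}}

```text
clock: 18.82
eef_pos: [0.5311, -0.1606, 0.0637]
ee_rot: [-2.311, 1.567, -0.571]
ft_force: [3.6, -2.6, -9.1]
finger_gap: 0.0148
```

```bash
python3 -c "
from h import *
T=tool();s=bot.read_state();print(T[:3,3],'yaz',np.degrees(np.arctan2(T[1,1],T[0,1])),s['ft_force'],s['torque'],s['q'][5])"
```

```text
[ 0.53108589 -0.16055707  0.06366239] yaz -170.31949607958575 [ 3.60436694 -2.55676394 -9.14929731] [-0.40566544 -0.42623121  0.13153448] 2.6130961291400014
```

Request:
{"op": "send_rows", "data": {
  "moves": [0.05,0,0,-2,0,0,1,0.05,0,0,-4,0,0,1,0.05,0,0,-6,0,0,1,0.05,0,0,-6,0,0,1]
}}

```text
clock: 19.15
eef_pos: [0.5312, -0.1604, 0.0635]
ee_rot: [-2.344, 1.567, -0.498]
ft_force: [-2.9, -0.1, 3.0]
finger_gap: 0.0144
```

```bash
python3 -c "
from h import *
T=tool();s=bot.read_state();print(T[:3,3],'yaz',np.degrees(np.arctan2(T[1,1],T[0,1])),s['ft_force'],s['torque'],s['q'][5])"
```

```text
[ 0.5311585  -0.16044738  0.06350902] yaz -164.2767155981813 [-2.87732939 -0.14252593  3.00589508] [ 0.01684773  0.64967065 -0.11134715] 2.507655071790953
```

Request:
{"op": "send_rows", "data": {
  "moves": [0,0,0,2,0,0,1,0,0,0,5.5,0,0,1,0,0,0,5.5,0,0,1,0,0,0,4,0,0,2.5,0,0,0,4,0,0,4,-0.5,0,0,4,0,0,4,-1.5,0,0,4,0,0,4,-4,0,0,4,0,0,4,-8,0,0,4,0,0,4,-11,0,0,4,0,0,4,-14,0,4,4,0,0,4,-14,0,6,4,0,0,4,-14,0,6,4,0,0,4,-14,0,6,4,0,0,4]
}}

```text
clock: 20.32
eef_pos: [0.5148, -0.1016, 0.2053]
ee_rot: [-2.17, 1.564, -0.393]
ft_force: [-0.2, -0.9, -0.2]
finger_gap: 0.0402
```

```bash
python3 -c "
from h import *
T=tool();print(T[:3,3],'yaz',np.degrees(np.arctan2(T[1,1],T[0,1])))
d=grab('wrist','w6.png');s=grab('side')
q=proj(d,np.array((.531,-.16,.122)));print(q)
u,v=[int(max(0,k)) for k in q-90];print(u,v)
x=s['img'][150:250,245:345]
w=d['img'][v:v+180,u:u+180]
cv2.imwrite('pics/c8.png',np.hstack([cv2.resize(w,(400,400),interpolation=cv2.INTER_CUBIC),cv2.resize(x,(400,400),interpolation=cv2.INTER_CUBIC)]))
"
```

```text
[ 0.51477349 -0.10157813  0.20531026] yaz -168.17144209207345
[253.21329285 119.10838972]
163 29
```

View pics/c8.png

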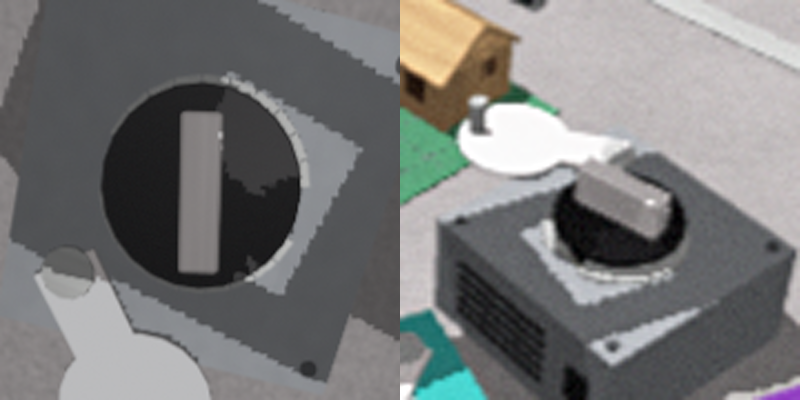

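```bash
python3 -c "
from h import *
d=load('wrist');k=lambda x,y,z:ray(d,163+x/2.2222,29+y/2.2222,z)
for z in(.114,.122,.13):
  a,b=k(201,112,z),k(198,272,z);print(z,np.linalg.norm(a-b),(a+b)/2,np.degrees(np.arctan2(*(b-a)[[1,0]])))
for z in(.086,.094,.101):print(z,np.linalg.norm(k(102,185,z)-k(301,185,z)))
s=load('side')
for n,z in(('bartop home',.122),('bar full in',.114)):
  for e in(.03,-.03):
    a=np.radians(-77.5);p=np.array((.531+e*np.cos(a),-.16+e*np.sin(a),z));print(n,(proj(s,p)-[245,150])*4+[400,0])
P=k(66,272,.089);D=k(135,395,.085);v=(D-P)[:2];print('pivot',P,'disc dist',np.hypot(*v),'cover',-(np.degrees(np.arctan2(v[1],v[0]))%360-360+137.5)%360)
"
```

```text
0.114 0.060463268422297746 [ 0.53179173 -0.16119399  0.114     ] 100.42567059649
0.122 0.05864928751615922 [ 0.53176901 -0.16182625  0.122     ] 100.42567059649006
0.13 0.05683530661002073 [ 0.53174629 -0.16245851  0.13      ] 100.42567059649002
0.086 0.08512057019002152
0.094 0.08280950895627988
0.101 0.0807873303767559
bartop home [661.40897268 195.79819593]
bartop home [576.74142146 157.12496957]
bar full in [659.864762   205.79638973]
bar full in [575.70390396 167.04846242]
pivot [ 0.5829256  -0.11474192  0.089     ] disc dist 0.06592574921822854 cover 95.63052781517592
```

```bash
python3 -c "
from h import *
go((.531,-.16,.15,-168),(.531,-.16,.124,-168))"
```

```text
[ 8.81 -0.44 -5.92] [-0.3 -0.2  0.2]
[11.41 -0.43 -5.92] [-0.3 -0.2  0.2]
```

Request:
{"op": "send_rows", "data": {
  "moves": [2,-0.4,-3,0,0,0.2,0,4,-0.4,-5.9,0,0,0.2,0,6,-0.4,-5.9,0,0,0.2,0,8.8,-0.4,-5.9,0,0,0.2,0,8.8,-0.4,-5.9,0,0,0.2,0,10,-0.4,-5.9,0,0,0.2,0,11.2,-0.4,-5.9,0,0,0.2,0,11.2,-0.4,-5.9,0,0,0.2,0]
}}

```text
clock: 21.08
eef_pos: [0.5301, -0.1597, 0.09]
ee_rot: [2.211, 1.568, -2.297]
ft_force: [-0.5, 0.0, -0.5]
finger_gap: -0.0002
```

Request:
{"op": "send_rows", "data": {
  "moves": [0.1,0,0,0,0,0,0,0.2,0,0,0,0,0,0,0.2,0,0,0,0,0,0]
}}

```text
clock: 21.33
eef_pos: [0.5307, -0.1598, 0.0894]
ee_rot: [2.937, 1.568, -1.57]
ft_force: [-1.6, 1.1, 4.0]
finger_gap: -0.0001
```

Request:
{"op": "send_rows", "data": {
  "moves": [0.1,0,0,0,0,0,0,0.2,0,0,0,0,0,0,0.2,0,0,0,0,0,0]
}}

```text
clock: 21.58
eef_pos: [0.5311, -0.1599, 0.0883]
ee_rot: [-2.969, 1.567, -1.193]
ft_force: [-1.3, 0.7, 5.4]
finger_gap: 0.0
```

Request:
{"op": "send_rows", "data": {
  "moves": [-2,0,0,0,0,0,0,-5,0,0,0,0,0,0,-9,0,0,0,0,0,0,-13,0,0,0,0,0,0,-14,0,0,0,0,0,0,-14,0,0,0,0,0,0]
}}

```text
clock: 22.08
eef_pos: [0.5325, -0.16, 0.233]
ee_rot: [-2.375, 1.56, -0.6]
ft_force: [-0.4, -0.3, 0.2]
finger_gap: -0.0001
```

```bash
python3 -c "
from h import *
import numpy as np
a=load('top')
d=grab('wrist')
s0=cv2.imread('pics/top.png');n=grab('top')['img']
# bystander check: change in mat region left of filter
x=cv2.absdiff(s0,n)[130:205,130:192].max(2);print('changed px bystanders',(x>60).sum(),x.size)
print(tool()[:3,3],bot.read_state()['ft_force'])
bot.close_job()"
```

```text
changed px bystanders 0 4650
[ 0.53082954 -0.1594228   0.22747627] [-0.15367896 -0.44503533 -0.51572032]
the job is handed in; nothing more can be done
```

I swung the cover off the mouth, then fitted the small black filter from the mat: lugs into the slots, pressed down, turned clockwise to the stop and let go. The job was handed in at about 22 s, with the arm raised clear.

**First push missed:** The fingertips end about 35 mm short of the reported tool point, so they passed over the cover's post. I found the offset by touching the extractor's top, corrected for it, and the second push worked.

**Last checks:**
- **Cover:** at roughly 1.67 rad, clear of the flange (the limit is 1.3).
- **Filter angle:** 77° clockwise of the slots, against 75° with 4° of play. I felt the stop at about 78–79°.
- **Filter height:** touching the bar put its top at about 124 mm; home is 122 mm, and under the lip it would be about 117 mm.
- **Pull test:** before I let go, the filter rose about 6 mm and then held against a 9 N pull.
- **Bystanders:** a before-and-after comparison of the top view showed no change around the glue and jar, most of the block and the near part of the house. The house's far edge was outside that comparison.

**Unclear or not as expected:**
- Turning the gripper back 6° before letting go met little resistance, so I did not feel the counter-clockwise block clearly.
- The 6 mm rise is less than the expected 8 mm, though it is more than the 3 mm possible under the lip.

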